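# Tighten a bench glue press with its removable crank

## Robot

A 6-joint arm with a two-finger parallel gripper is mounted at the origin on a cart in front of the work surface, level with it; the furniture and walls round the work are solid. World frame = base frame: x ahead of the robot, y to its left, z up, the work surface at z = 0. Lengths are in mm, angles in rad, forces in N, time in s.
With the tool pointing down it reaches from about 275 to 1000 mm from the base axis. Payload 8.4 kg.
Tool frame: the origin (TCP) lies at the very end of the fingers, on their centre line; the grasp point (between the pads) lies 19 mm behind it (r.grasp_offset is the distance from the TCP to the grasp point, in mm); z points along the fingers, y is the line along which they close (so a half turn about z gives the same grasp; the last joint's range is limited). The gripper opens to 85 mm and grips with 20 to 120 N. Pads are 22 mm wide; open, the fingers measure 114 mm over their backs; the gripper's body (76 mm by 85 mm) begins 54 mm behind the grasp point. The pads swing forward as they close: fully open they stand 13 mm farther back than shut.
Start: joints at [-1.133, 0.353, 1.633, -0, 1.155, -0.002], TCP at [266.098, -565.526, 231.281] pointing down, gripper open.
Joint ranges: [-2.63, 2.63], [-0.92, 2.1], [0.06, 2.66], [-1.3, 4.44], [0, 2.69], [-3.02, 3.02]. Speed limits (rad/s): [2.22, 2.22, 2.79, 3.14, 3.14, 3.14].

## Interface

Orientations are given as a unit quaternion [x, y, z, w].
In Python, from station import r gives the robot as it stands. The module is installed in compiled form; this text tells all that it offers.
- The arm moves only by the tool carry_out, never from a script. Its arguments are lists of equal length, an entry for each row: "delta_pos": the shift along the world's x, y, z in cm, a list of three; "yaw": the turn about the world's z in degrees. A call has 1 to 8 rows; each row shifts and turns the commanded pose from where the row before left it; what a row does not reach is not made up. A row lasts 1/12 s, in which the tool goes at most 41.7 mm and 7.16 degrees, less where a joint would pass 70% of its speed; a pose out of reach is approached as far as the arm can. A call is refused whole if a number of a shift passes 4.17 or a number of a turn 7.16, either way. A call with a gripper value outside its range is refused whole. "jaw" is the opening in per cent of the stroke, from 0 (shut) to 100 (fully open), set as the call begins (left out, the last holds). The fingers move at their own pace and stop on an object; "grip_force" is the grip in N (left out, the last holds). Time passes only in rows, so rows that do not move let the fingers close. It gives the time, the measured TCP pose, the force, the opening and the grip force at its end, in the units of the state.
- r.read_state(): the state, without advancing time (a new reading comes with each control period).
- r.camera(name): name is "scene" or "top" or "wrist"; returns a dict with "pixels" (400x640x3 uint8, blue, green, red), "fx", "fy", "cx", "cy" (pixels), "k1" (the pictures are not rectified: a ray, as slopes to the right and down, at radius r is drawn at 1 + k1 r^2 times it, then the intrinsics apply), "eye" and "rotation" of the camera in the world; the wrist camera has in their place "hand_eye" (4x4, takes a point from camera to tool coordinates, whose origin is the TCP and whose axes are the flange's). Camera axes: x right, y down, z forward; pixel columns grow to the right and rows downward; lengths in mm; the calibration is good to about 2 mm. A picture is of the moment at which its call begins: read the wrist's pose just before it. There is no depth.
- r.hand_in(): hands the job in; it is judged then, once.
Trained networks look in a picture, given as the dict that the camera call returned (one of the last four; its "shot" number tells which), for a name from the list of things; names that differ only in an ending like _2 or _b are one class to them, and where a whole thing is asked for, a point or a joint stands for the part that bears it (a point fixed in the world has none). Each returns a list of dicts, best first, with "confidence" (0 to 1); they miss things now and then, are a little off and sometimes report something else, mostly with a low value. They report only what shows in the picture. A call takes as long as a camera call.
- r.trace(query, picture): "region" (400x640 bool, what is visible of it) and "point" ([row, column] in pixels, amid what is visible of it).
- r.spot_point(query, picture): "point" ([row, column] in pixels: a listed point, or the origin of a listed thing).
The state is a dict: "time": time; "joint_positions": joint angles; "qvel": joint speeds; "joint_torque": joint torques, N m; "ee_pos": TCP position; "tcp_rot": TCP orientation; "contact_force": force on the tool from outside, world axes, zero at the start; "torque": the same for the moment, N m; "finger_gap": finger opening in mm; "grasp_force": force on a finger pad.
Only numpy, scipy, OpenCV 4.12 (cv2) and the standard library are available. Lean on these libraries where they do the work, as an engineer would, in place of code of your own. Each camera call takes 0.05 s, during which the arm holds its last target. There are 200 camera calls.

## Task

Two boards are stacked for a glue-up under the open jaw of the bench press. Take the crank off its wooden keeper and fit it over the square end of the press screw, feeling for the angle at which it drops fully home rather than forcing it down, and wind it clockwise until the sprung shoe bears firmly on the boards with its spring about half compressed, never bottomed out. Then lift the crank off, put it back fully down over the keeper's dowel, and leave the boards and the things round about where they are.

Things in the scene. Friction and masses are not known exactly. Their poses are not given: they have to be found in the camera images.
- press: Grey cast-iron bench glue press bolted to the bench; origin on the bench under the screw's axis, z up; its -x axis points from screw and guide rods to the jaw's free end. Base 124 mm wide (y), x -150 to +40 mm, 20 mm thick. A bridge 44 (x) x 108 (y) mm, its top 170 mm above the bench, carries the screw. The jaw rides on the rods below the bridge; only the screw's square end stands higher.
- screw_seat (a point): On the screw's upright axis, at the top of its round collar, 174 mm above the bench: the crank's hub rests here when fully home. The screw turns but does not rise or sink; clockwise from above lowers the jaw, 4 mm per rad. It drags with a steady 0.48 N m either way (about 7 N at the knob), so it stays where it is left. This point and its axes do not turn with the screw.
- screw_tip (a point): Flat top of the screw, on its axis, 24 mm above screw_seat. The square is 16 mm across flats and 18 mm high; the top 6 mm are a round pilot, 16 mm thick, its upper half tapering to 11. Its angle is not given; the crank fits in four positions a quarter turn apart. At a wrong angle it stays up, its underside 18 mm above screw_seat; within about 0.12 rad of a right one it slides down.
- crank: Loose dark steel crank, 0.45 kg, balanced about its hub. Origin: centre of the hub's underside, on the socket's axis; z up; x along the arm to the knob. Hub 30 x 30 mm, 40 mm high: grip it across its y sides. Arm 18 mm wide, z 28 to 38 mm; behind the hub a 34 mm balance ball, 45 mm out. Socket from below: 18 mm square, sides along x and y, 26 mm deep. Starts parked on the keeper at any yaw.
- crank_knob (a point): Middle of the crank's black barrel knob, 70 mm from the hub's axis along the crank's x, 60 mm above the hub's underside. Knob 23 mm thick, 36 mm high (41.5 to 77.5 mm above the hub's underside). It spins freely on its upright pin, so a hand holding it need not turn as it goes round. Axes as the crank's.
- keeper: Wooden block 45 (x) x 130 (y) x 35 mm, screwed to the bench; origin at the centre of its underside, z up. A round wooden dowel 13 mm thick and 26 mm high (upper 4 mm tapered) stands in the middle of its top and holds the crank when not in use.
- dowel_foot (a point): Point on the dowel's axis at the block's top face, 35 mm above the bench: the parked crank's origin lies here.
- shoe: Round steel pressure shoe, 42 mm across, under the jaw's free end, 85 mm from the screw's axis along the press's -x; origin at the centre of its underside; starts 7 to 22 mm above the boards. Its spring lets it sink up to 8 mm into the jaw at 15 N per mm (half: 60 N). From touching the boards, each further rad of crank adds 4 mm of compression, 0.24 N m, about 3.4 N at the knob.
- board_top: Upper of two equal loose hardwood boards 60 (press x) x 100 (press y) x 22 mm, lying flat on the press base under the shoe; origin at the centre of its underside, 42 mm above the bench; its top face, 64 mm above the bench, is what the shoe bears on.
- board_low: Lower board, the same size, origin at the centre of its underside, 20 mm above the bench on the press base.
- glue_bottle: Bystander: glue bottle, 59 mm across, 174 mm high, standing to the right of the press; origin at the centre of its underside.
- screw_tin: Bystander: round tin of screws, 70 mm across, 39 mm high, behind the press; origin at the centre of its underside.
- marker: Bystander: marker pen lying on the bench behind the press, 17 x 142 x 17 mm (long along its y); origin at the centre of its underside.

How it is judged:
By the outcome, as a careful person would: the job done as asked, in the order asked, and still so for the second after the job is handed in, with the robot touching nothing.
It also fails if it takes over 72 s, if anything falls off the work surface, if the arm or the gripper's body presses on something with over 40 N, if the wrist force passes 120 N, or if a joint passes its speed limit or range.

## Working session

There is one attempt and no reset: what is moved stays moved. The work goes in short steps, Python scripts to look and compute and a tool call to move; the robot and the scene stay as the last step left them, time stands still between calls to the robot, and variables do not carry over. Pictures are saved under pics/ and viewed, at most 10 in all, crops included, and the job is handed in when it is done.

Besides the shell and the picture viewer there is one more tool, called after "Request:" as name(argument=value, ...) on one line, values as JSON. carry_out: Moves the arm, as the interface text tells. Its arguments: {"type":"object","properties":{"delta_pos":{"type":"array"},"yaw":{"type":"array"},"jaw":{"type":"number"},"grip_force":{"type":"number"}},"required":["delta_pos","yaw"]}

```bash
mkdir -p pics; cat > h.py <<'E'
import numpy as np, cv2
from scipy.spatial.transform import Rotation as R
from station import r
def ray(c,p,st=None):
    v,u=p; x=(u-c['cx'])/c['fx']; y=(v-c['cy'])/c['fy']
    rd=np.hypot(x,y); s=rd
    for _ in range(20): s=rd/(1+c['k1']*s*s)
    k=s/rd if rd>0 else 1
    d=np.array([x*k,y*k,1.])
    if 'eye' in c: return np.array(c['eye']),np.array(c['rotation'])@d
    H=np.array(c['hand_eye']); T=R.from_quat(st['tcp_rot']).as_matrix()
    return T@H[:3,3]+np.array(st['ee_pos']), T@H[:3,:3]@d
def atz(c,p,z,st=None):
    e,d=ray(c,p,st); return e+d*(z-e[2])/d[2]
def look(name,pts,save=None):
    st=r.read_state(); c=r.camera(name)
    for q,z in pts:
        for o in r.spot_point(q,c)[:2]:
            print(name,q,round(o['confidence'],2),np.round(o['point'],0),np.round(atz(c,o['point'],z,st),1))
    if save: cv2.imwrite('pics/'+save,c['pixels'])
    return st,c
E
python3 - <<'E'
from h import *
P=[('screw_seat',174),('screw_tip',198),('crank',35),('crank_knob',95),('dowel_foot',35),('keeper',0),('press',0),('shoe',80),('glue_bottle',0),('screw_tin',0),('marker',0),('board_top',42)]
s,c=look('top',P,'top.png'); print(c['eye'],s)
s,c=look('scene',P,'scene.png'); print(c['eye'])
E
```

```text
Traceback (most recent call last):
  File "h.py", line 19, in look
    print(name,q,round(o['confidence'],2),np.round(o['point'],0),np.round(atz(c,o['point'],z,st),1))
                                                                          ~~~^^^^^^^^^^^^^^^^^^^
  File "h.py", line 14, in atz
    e,d=ray(c,p,st); return e+d*(z-e[2])/d[2]
        ~~~^^^^^^^^
  File "h.py", line 10, in ray
    if 'eye' in c: return np.array(c['eye']),np.array(c['rotation'])@d
                                             ~~~~~~~~~~~~~~~~~~~~~~~^~
ValueError: matmul: Input operand 1 has a mismatch in its core dimension 0, with gufunc signature (n?,k),(k,m?)->(n?,m?) (size 3 is different from 4)
```

Rotation is a quaternion.

```bash
sed -i "s/np.array(c\['rotation'\])@d/R.from_quat(c['rotation']).as_matrix()@d/" h.py
python3 - <<'E'
from h import *
P=[('screw_seat',174),('screw_tip',198),('crank',35),('crank_knob',95),('dowel_foot',35),('keeper',0),('press',0),('shoe',80),('glue_bottle',0),('screw_tin',0),('marker',0),('board_top',42)]
s,c=look('top',P,'top.png'); print(c['eye'],s)
s,c=look('scene',P,'scene.png'); print(c['eye'])
E
```

```text
top screw_seat 0.96 [184. 369.] [549.2 -57.7 174. ]
top screw_tip 0.58 [184. 370.] [546.4 -58.7 198. ]
top crank 0.9 [228. 244.] [455.8 245.6  35. ]
top crank 0.2 [194. 363.] [543.9 -55.7  35. ]
top crank_knob 0.57 [250. 220.] [399.8 290.4  95. ]
top crank_knob 0.17 [224. 365.] [463.2 -55.8  95. ]
top dowel_foot 0.57 [231. 243.] [446.7 247.4  35. ]
top keeper 0.58 [228. 245.] [457.  247.5   0. ]
top press 0.81 [196. 360.] [541.9 -50.1   0. ]
top shoe 0.66 [222. 366.] [468.2 -59.2  80. ]
top shoe 0.53 [223. 361.] [467.4 -48.   80. ]
top glue_bottle 0.64 [210. 442.] [ 505.6 -263.7    0. ]
top screw_tin 0.73 [138. 330.] [696.   28.8   0. ]
top marker 0.93 [142. 396.] [ 685.4 -146.7    0. ]
top marker 0.66 [222. 364.] [473.5 -60.9   0. ]
top board_top 0.89 [221. 363.] [474.2 -54.6  42. ]
[ 395.43286478   42.03882984 1303.36508708] {'time': 0.1, 'joint_positions': array([-1.13342429e+00,  3.53553445e-01,  1.63403251e+00,  3.16470052e-05,
        1.15517970e+00, -2.38620783e-03]), 'qvel': array([ 0.00091163, -0.0012232 , -0.00353868,  0.00108936,  0.00128882,
        0.0009052 ]), 'joint_t
[... 596 characters left out ...]
] [556.7 -52.2 198. ]
scene crank 0.74 [210. 252.] [470.4 274.   35. ]
scene crank_knob 0.66 [200. 225.] [385.9 281.1  95. ]
scene dowel_foot 0.75 [197. 226.] [443.2 392.6  35. ]
scene dowel_foot 0.69 [214. 248.] [446.5 261.5  35. ]
scene keeper 0.71 [226. 254.] [458.4 243.9   0. ]
scene shoe 0.47 [251. 314.] [456.9 -53.8  80. ]
scene glue_bottle 0.85 [314. 383.] [ 507.1 -268.5    0. ]
scene screw_tin 0.62 [318. 385.] [ 500.5 -281.6    0. ]
scene screw_tin 0.59 [233. 362.] [699.9  25.4   0. ]
scene marker 0.65 [264. 400.] [ 681.8 -148.8    0. ]
scene board_top 0.72 [260. 315.] [467.1 -46.6  42. ]
scene board_top 0.44 [214. 250.] [447.5 246.7  42. ]
[-195.91199244 -904.50638574  840.09730323]
```

View pics/top.png

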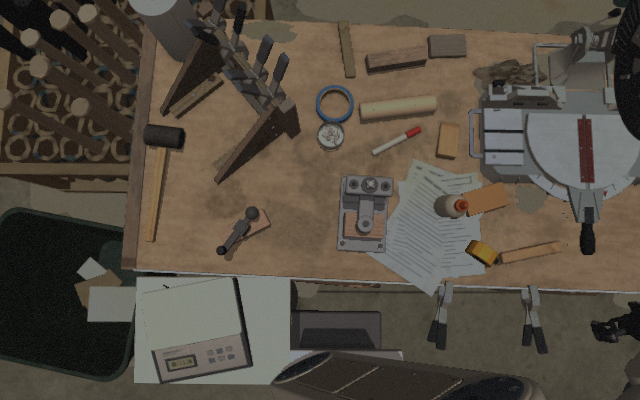

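View pics/scene.png

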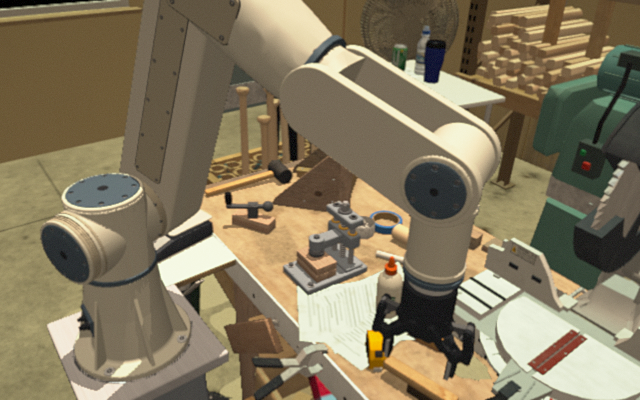

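The top view shows the crank on the keeper (hub ≈ px (240,231), knob (222,250)), the press screw at (369,184), and the shoe arm pointing towards the robot. The scene view agrees. I'll move above the crank.

Request:
carry_out(delta_pos=[[0.7,3.4,1.0],[0.7,3.4,1.0],[0.8,3.4,1.0],[0.8,3.4,1.0],[0.8,3.4,1.0],[0.8,3.4,1.0],[0.8,3.4,0.5],[0.8,3.4,0.5]], yaw=[4.75,4.75,4.75,4.75,4.75,4.75,4.75,4.75])

```text
time: 2.07
ee_pos: [328.2, -292.1, 302.0]
tcp_rot: [0.851, 0.526, 0.0, 0.001]
contact_force: [0.6, 0.1, -0.2]
finger_gap: 85.4
grasp_force: 0.0
```

Request:
carry_out(delta_pos=[[0.8,3.4,0],[0.8,3.4,0],[0.8,3.4,0],[0.8,3.4,0],[0.8,3.4,0],[0.8,3.4,0],[0.8,3.4,0],[0.8,3.4,0]], yaw=[4.75,4.75,4.75,4.75,4.75,4.75,4.75,4.75])

```text
time: 2.73
ee_pos: [392.1, -19.8, 301.6]
tcp_rot: [0.633, 0.774, 0.0, 0.0]
contact_force: [0.6, -0.1, 0.2]
finger_gap: 85.4
grasp_force: 0.0
```

Request:
carry_out(delta_pos=[[0.8,3.4,0],[0.8,3.4,0],[0.8,3.4,0],[0.8,3.4,0],[0.8,3.4,0],[0.8,3.4,0],[0.8,3.0,0],[0,0,0]], yaw=[4.75,4.75,4.75,4.75,4.75,4.75,4.75,4.75])

```text
time: 3.4
ee_pos: [449.3, 217.1, 301.4]
tcp_rot: [0.345, 0.938, 0.001, 0.0]
contact_force: [-1.1, -0.6, 0.4]
finger_gap: 85.6
grasp_force: 0.0
```

```bash
python3 - <<'E'
from h import *
s,c=look('wrist',[('crank',35),('crank_knob',95),('dowel_foot',35),('keeper',0)],'w1.png')
print(s['ee_pos'],R.from_quat(s['tcp_rot']).as_matrix().round(3),np.array(c['hand_eye']).round(2))
print(R.from_quat(s['tcp_rot']).as_matrix()[:2,0],s['joint_positions'],s['contact_force'])
for o in r.trace('crank_knob',c)[:1]+r.trace('crank',c)[:1]: print(o['point'],o['confidence'])
look('top',[('crank',35),('crank_knob',95)])
E
```

```text
wrist crank 0.7 [147. 342.] [460.2 250.2  35. ]
wrist crank 0.59 [294. 171.] [464.6 -54.   35. ]
wrist dowel_foot 0.96 [148. 335.] [454.9 242.9  35. ]
wrist dowel_foot 0.24 [143. 336.] [451.2 247.1  35. ]
wrist keeper 0.81 [146. 336.] [458.9 243.7   0. ]
wrist keeper 0.22 [146. 338.] [462.  245.9   0. ]
[449.30645307 217.14685026 301.35722324] [[-0.761  0.648  0.001]
 [ 0.648  0.761  0.002]
 [ 0.001  0.002 -1.   ]] [[ 0.0000e+00 -9.6000e-01 -2.9000e-01  7.4200e+01]
 [ 1.0000e+00 -0.0000e+00  0.0000e+00 -3.0000e-02]
 [-0.0000e+00 -2.9000e-01  9.6000e-01 -1.4134e+02]
 [ 0.0000e+00  0.0000e+00  0.0000e+00  1.0000e+00]]
[-0.7613659   0.64832215] [ 4.46126430e-01  8.78266290e-02  1.81371939e+00  1.63458227e-03
  1.23805327e+00 -4.19822763e-01] [-1.10909926 -0.5866566   0.41653308]
[146.0, 340.7] 0.64
[142.8, 342.0] 0.78
top crank 0.53 [227. 244.] [456.1 245.3  35. ]
top crank_knob 0.52 [251. 222.] [396.7 285.7  95. ]
```

View pics/w1.png

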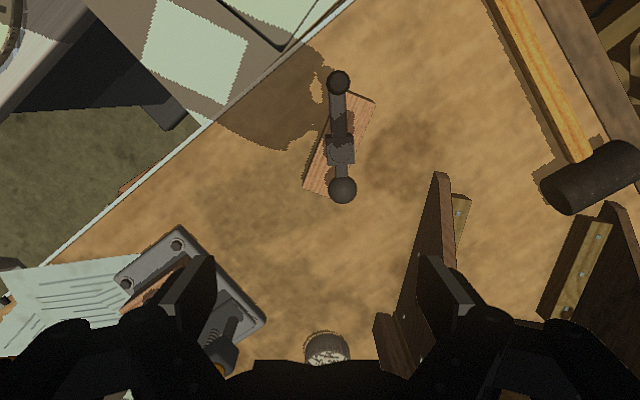

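The wrist view shows the knob at (338,82), hub (340,150), ball (342,189): the crank is nearly in line with the tool x axis. Now a still measurement.

```bash
python3 - <<'E'
from h import *
for k in range(2):
    s,c=look('wrist',[('crank',35),('dowel_foot',35),('crank_knob',95)])
    print(s['ee_pos'],R.from_quat(s['tcp_rot']).as_euler('zyx',degrees=True))
cv2.imwrite('pics/w2.png',cv2.resize(c['pixels'][40:240,230:450],None,fx=3,fy=3,interpolation=cv2.INTER_CUBIC)[:600,:660])
E
```

```text
wrist crank 0.58 [142. 344.] [455.7 249.1  35. ]
wrist dowel_foot 0.82 [141. 342.] [452.7 248.6  35. ]
wrist dowel_foot 0.72 [349. 332.] [674.2  46.4  35. ]
wrist crank_knob 0.73 [ 81. 342.] [399.8 287.3  95. ]
wrist crank_knob 0.56 [142. 339.] [442.3 247.5  95. ]
[448.13044811 211.86077037 301.46865546] [-1.39096024e+02  1.90297873e-02 -1.79994244e+02]
wrist crank 0.63 [144. 347.] [459.7 251.8  35. ]
wrist dowel_foot 0.95 [144. 342.] [455.9 246.   35. ]
wrist crank_knob 0.59 [ 82. 343.] [400.9 288.2  95. ]
wrist crank_knob 0.39 [319. 224.] [514.5   9.3  95. ]
[448.13190478 212.25927566 301.35320891] [-1.39163680e+02  6.27272199e-03 -1.79996508e+02]
```

View pics/w2.png

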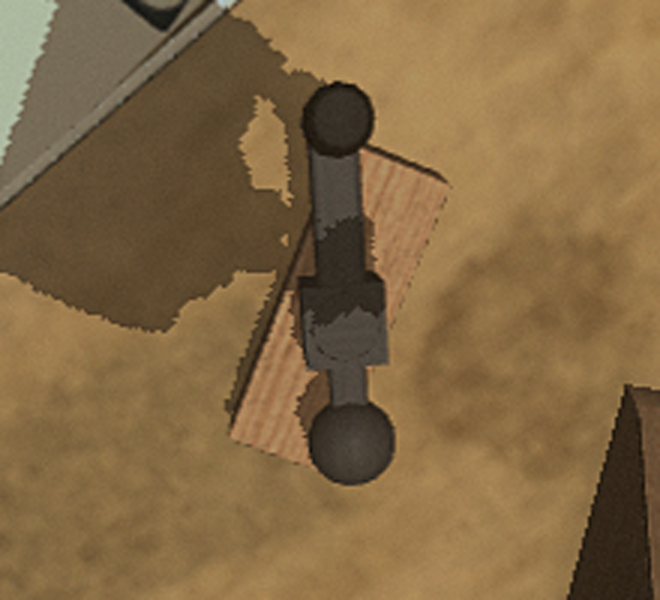

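```bash
python3 - <<'E'
from h import *
s=r.read_state(); c=r.camera('wrist')
k=atz(c,[79.3,342.7],112.5,s); b=atz(c,[187.7,347],68,s)
d=k-b; print(k,b,np.hypot(*d[:2]),np.degrees(np.arctan2(d[1],d[0])),'hub',b+(k-b)*45/115)
# refine keeper corners at z35
for p in [(40+148/3,230+362/3),(40+182/3,230+447/3),(40+432/3,230+232/3)]: print(atz(c,p,35,s))
print(s['ee_pos'])
E
```

```text
[398.39561906 287.73404802 112.5       ] [492.64030118 220.77141937  68.        ] 115.61165055302315 144.6054861887185 hub [455.76194731 246.9741871   85.41304348]
[414.20156449 294.03392911  35.        ]
[445.17803983 310.86963215  35.        ]
[465.78493084 183.10498643  35.        ]
[448.07631175 212.46224049 301.24686324]
```

Request:
carry_out(delta_pos=[[0.4,1.7,0],[0.4,1.8,-1],[0,0,-4],[0,0,-4],[0,0,-4],[0,0,-4],[0,0,-4],[0,0,0]], yaw=[2.8,2.7,0,0,0,0,0,0])

```text
time: 5.02
ee_pos: [451.7, 245.1, 84.8]
tcp_rot: [0.303, 0.953, -0.004, -0.004]
contact_force: [-1.2, -1.1, -1.5]
finger_gap: 85.3
grasp_force: 0.0
```

```bash
python3 - <<'E'
from h import *
s,c=look('wrist',[('crank',35),('crank_knob',95),('dowel_foot',35)],'w3.png'); print(s['ee_pos'],R.from_quat(s['tcp_rot']).as_euler('zyx',degrees=True))
E
```

```text
wrist crank 0.74 [224. 327.] [455.7 250.   35. ]
wrist crank_knob 0.95 [112. 326.] [398.8 287.5  95. ]
[451.65578021 245.13210261  84.79565415] [-144.70540421   -0.57352602  179.68914614]
```

View pics/w3.png

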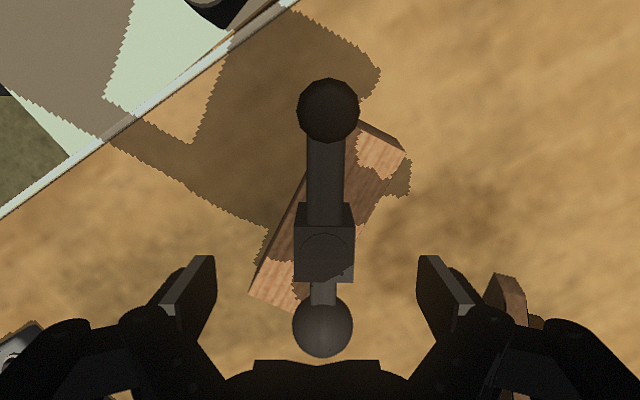

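The hub (325,250) is centred between the fingers and square to them. I'll descend and grip.

Request:
carry_out(delta_pos=[[0,0,-2],[0,0,-1.8],[0,0,0],[0,0,0]], yaw=[0,0,0,0])

```text
time: 5.55
ee_pos: [457.0, 248.0, 55.1]
tcp_rot: [0.303, 0.953, 0.001, 0.001]
contact_force: [1.3, -0.2, 0.0]
finger_gap: 85.7
grasp_force: 0.0
```

Request:
carry_out(delta_pos=[[0,0,0],[0,0,0],[0,0,0],[0,0,0],[0,0,0],[0,0,0],[0,0,0],[0,0,0]], yaw=[0,0,0,0,0,0,0,0], jaw=0, grip_force=60)

```text
time: 6.22
ee_pos: [456.3, 247.5, 54.1]
tcp_rot: [0.303, 0.953, 0.0, 0.0]
contact_force: [-2.5, -1.9, 10.0]
finger_gap: 28.8
grasp_force: 59.0
```

Request:
carry_out(delta_pos=[[0,0,0],[0,0,0],[0,0,-0.6],[0,0,-0.6],[0,0,0],[0,0,0]], yaw=[0,0,0,0,0,0], jaw=70)

```text
time: 6.72
ee_pos: [455.6, 247.2, 40.5]
tcp_rot: [0.303, 0.953, -0.001, -0.001]
contact_force: [-0.1, 0.4, -0.7]
finger_gap: 59.5
grasp_force: 0.0
```

Request:
carry_out(delta_pos=[[0,0,0],[0,0,0],[0,0,0],[0,0,0],[0,0,0],[0,0,0],[0,0,0]], yaw=[0,0,0,0,0,0,0], jaw=0, grip_force=70)

```text
time: 7.3
ee_pos: [456.3, 247.5, 41.5]
tcp_rot: [0.303, 0.953, 0.0, 0.0]
contact_force: [0.1, -0.6, 4.4]
finger_gap: 29.0
grasp_force: 69.7
```

Request:
carry_out(delta_pos=[[0,0,0.5],[0,0,1],[0,0,1.5],[0,0,2],[0,0,2],[0,0,2],[0,0,0],[0,0,0]], yaw=[0,0,0,0,0,0,0,0])

```text
time: 7.97
ee_pos: [456.6, 247.8, 132.3]
tcp_rot: [0.303, 0.953, 0.001, 0.001]
contact_force: [-0.0, -1.2, -4.2]
finger_gap: 29.1
grasp_force: 69.6
```

```bash
python3 - <<'E'
from h import *
s,c=look('wrist',[('crank',110),('crank_knob',170),('dowel_foot',35)],'w4.png'); print(s['ee_pos'],R.from_quat(s['tcp_rot']).as_euler('zyx',degrees=True),s['joint_positions'],s['torque'])
look('top',[('crank',122),('crank_knob',182)])
E
```

```text
wrist crank 0.71 [253. 320.] [463.1 245.9 110. ]
wrist crank_knob 0.93 [109. 317.] [399.6 288.5 170. ]
[456.63437933 247.76635219 132.30155625] [-1.44696936e+02  1.23041520e-01 -1.79932464e+02] [ 4.94238433e-01  3.12298358e-01  1.94809749e+00  2.46489554e-05
  8.78747181e-01 -4.60417627e-01] [-0.03463638  0.02514784  0.02529555]
top crank 0.66 [226. 238.] [455.1 244.9 122. ]
top crank_knob 0.54 [249. 214.] [399.6 286.2 182. ]
top crank_knob 0.29 [208. 445.] [ 495.8 -227.6  182. ]
```

Request:
carry_out(delta_pos=[[0,0,4],[0,-1.2,4],[1.5,-2.5,4],[2,-3.5,3],[2.5,-3.7,1.8],[2.5,-3.7,0],[2.5,-3.7,0],[2,-3.7,0]], yaw=[0,0,0,0,0,0,0,0])

```text
time: 8.98
ee_pos: [574.6, 46.2, 285.3]
tcp_rot: [0.303, 0.953, 0.0, 0.0]
contact_force: [-0.0, 0.7, -4.2]
finger_gap: 29.4
grasp_force: 71.6
```

Request:
carry_out(delta_pos=[[1.2,-3.4,0],[0.7,-2.7,0],[0,-0.4,0],[0,0,0],[0,0,0],[0,0,0]], yaw=[0,0,0,0,0,0])

```text
time: 9.48
ee_pos: [592.0, -16.2, 285.0]
tcp_rot: [0.303, 0.953, 0.0, -0.0]
contact_force: [0.0, -0.2, -3.9]
finger_gap: 29.1
grasp_force: 71.4
```

```bash
python3 - <<'E'
from h import *
s,c=look('wrist',[('screw_tip',198),('screw_seat',174),('crank_knob',360),('shoe',80),('board_top',42)]); print(s['ee_pos'],R.from_quat(s['tcp_rot']).as_euler('zyx',degrees=True),s['joint_positions'])
o=r.spot_point('screw_tip',c)
p=o[0]['point'] if o else [200,200]
a=max(0,int(p[0])-75);b=max(0,int(p[1])-75); print(a,b)
crop=cv2.resize(c['pixels'][a:a+150,b:b+150],(600,600),interpolation=cv2.INTER_CUBIC)
cv2.imwrite('pics/w5.png',np.clip(crop*1.8,0,255).astype('uint8')); cv2.imwrite('pics/w5full.png',c['pixels'])
E
```

```text
wrist screw_seat 0.78 [178. 237.] [546.8 -58.  174. ]
wrist screw_seat 0.5 [255. 318.] [634.9 -44.4 174. ]
wrist crank_knob 0.69 [109. 317.] [533.8  25.3 360. ]
wrist shoe 0.59 [ 88. 212.] [468.7 -52.2  80. ]
wrist board_top 0.82 [ 86. 217.] [463.6 -55.6  42. ]
[591.95575895 -16.17144048 284.96522231] [-1.44740972e+02 -4.63438422e-02 -1.79968690e+02] [-3.01468897e-02  2.56207201e-01  1.64542090e+00  5.51588894e-04
  1.24078955e+00 -9.85736258e-01]
125 125
```

View pics/w5.png

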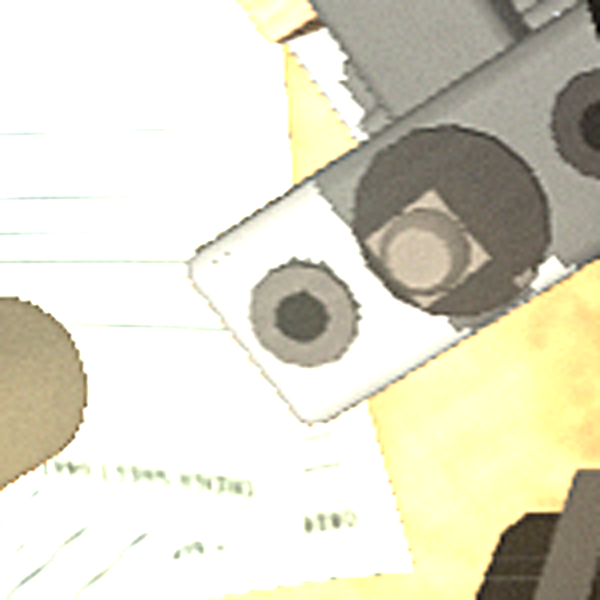

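Crop shows the screw's square: corners at (435,190), (490,255), (425,308), (366,245) and the tip disc centred at (416,258) in crop pixels.

```bash
python3 - <<'E'
from h import *
s=r.read_state(); c=r.camera('wrist')
f=lambda x,y,z: atz(c,[125+y/4,125+x/4],z,s)
P=np.array([f(435,190,192),f(490,255,192),f(425,308,192),f(366,245,192)]); print(P.round(1),P.mean(0))
for i in range(4):
    d=P[(i+1)%4]-P[i]; print(np.hypot(*d[:2]),np.degrees(np.arctan2(d[1],d[0]))%90)
print('tip',f(416,258,198),'collar',f(453,220,174), s['ee_pos'])
# bridge yaw from top edge line (198,265)-(585,10), z170
d=f(585,10,170)-f(198,265,170);print(np.degrees(np.arctan2(d[1],d[0])))
E
```

```text
[[541.8 -51.8 192. ]
 [556.7 -51.3 192. ]
 [557.7 -67.1 192. ]
 [542.5 -68.2 192. ]] [549.66344607 -59.62701969 192.        ]
14.890478559891577 1.8503912816182024
15.823931460451803 3.6636174105901205
15.2309903845068 4.047542788794203
16.40083126016135 2.449106825636747
tip [549.03528459 -60.21426611 198.        ] collar [549.08823472 -58.71440017 174.        ] [592.352371   -16.718554   285.40989854]
87.14558841647599
```

Screw axis ≈ (549.2,−59.3), with the square at ≈3° mod 90°, so I aim for a crank yaw of 93°.

Request:
carry_out(delta_pos=[[-0.6,-0.6,0],[-0.6,-0.6,0],[-0.6,-0.6,0],[-0.6,-0.6,0],[-0.6,-0.6,0],[-0.6,-0.6,0],[-0.5,-0.5,0],[-0.2,-0.2,0]], yaw=[-6.5,-6.5,-6.5,-6.5,-6.5,-6.5,-6.5,-6.2])

```text
time: 10.55
ee_pos: [548.8, -60.8, 285.4]
tcp_rot: [0.691, 0.723, -0.0, 0.0]
contact_force: [-0.1, -0.5, -3.4]
finger_gap: 29.4
grasp_force: 71.4
```

Request:
carry_out(delta_pos=[[0,0,-1.5],[0,0,-2.2],[0,0,-2.0],[0,0,-1.2],[0,0,-0.4],[0,0,0],[0,0,0],[0,0,0]], yaw=[0,0,0,0,0,0,0,0])

```text
time: 11.22
ee_pos: [550.3, -60.3, 213.5]
tcp_rot: [0.688, 0.725, 0.001, 0.001]
contact_force: [0.6, 0.9, -3.7]
finger_gap: 29.3
grasp_force: 71.4
```

```bash
python3 - <<'E'
from h import *
s,c=look('wrist',[('screw_tip',198),('screw_seat',174),('crank_knob',264)]); print(s['ee_pos'],R.from_quat(s['tcp_rot']).as_euler('zyx',degrees=True),s['joint_positions'])
look('scene',[('crank',205),('crank_knob',265),('screw_seat',174),('screw_tip',198)])
look('top',[('crank',205),('crank_knob',265),('screw_seat',174)])
E
```

```text
wrist crank_knob 0.93 [110. 316.] [546.    9.6 264. ]
wrist crank_knob 0.69 [165. 226.] [522.5  -6.1 264. ]
[550.26140427 -60.34569165 213.5297446 ] [-9.30033855e+01  1.08832765e-01  1.79987967e+02] [-1.11942700e-01  2.60034283e-01  1.80695540e+00  3.96624848e-06
  1.07269191e+00 -1.64363757e-01]
scene crank 0.55 [196. 346.] [559.5 -52.3 205. ]
scene crank_knob 0.62 [167. 326.] [542.3  14.4 265. ]
scene screw_seat 0.57 [209. 342.] [543.3 -54.2 174. ]
scene screw_tip 0.81 [203. 345.] [543.8 -66.1 198. ]
top crank_knob 0.28 [229. 247.] [441.4 201.5 265. ]
top screw_seat 0.67 [186. 370.] [545.1 -60.  174. ]
```

Request:
carry_out(delta_pos=[[0,0,-0.4],[0,0,-0.4],[0,0,-0.3],[0,0,-0.2],[0,0,0],[0,0,0]], yaw=[0,0,0,0,0,0])

```text
time: 12.37
ee_pos: [549.3, -60.3, 199.0]
tcp_rot: [0.688, 0.725, -0.0, -0.0]
contact_force: [0.1, -0.0, -3.1]
finger_gap: 29.1
grasp_force: 71.4
```

Request:
carry_out(delta_pos=[[0,0,-0.2],[0,0,-0.2],[0,0,0],[0,0,0]], yaw=[0,0,0,0])

```text
time: 12.7
ee_pos: [549.3, -60.3, 195.2]
tcp_rot: [0.688, 0.725, -0.0, -0.0]
contact_force: [0.4, 0.7, -3.5]
finger_gap: 29.2
grasp_force: 71.4
```

Request:
carry_out(delta_pos=[[0,0,-0.2],[0,0,-0.3],[0,0,-0.3],[0,0,-0.3],[0,0,0],[0,0,0]], yaw=[0,0,0,0,0,0])

```text
time: 13.2
ee_pos: [549.2, -60.2, 184.0]
tcp_rot: [0.688, 0.725, -0.0, -0.0]
contact_force: [0.7, 0.5, -3.4]
finger_gap: 29.2
grasp_force: 71.3
```

Request:
carry_out(delta_pos=[[0,0,-0.2],[0,0,-0.1],[0,0,0],[0,0,0]], yaw=[0,0,0,0])

```text
time: 13.53
ee_pos: [549.4, -60.3, 181.3]
tcp_rot: [0.688, 0.725, -0.0, -0.0]
contact_force: [0.4, 0.6, -4.0]
finger_gap: 29.2
grasp_force: 71.4
```

Request:
carry_out(delta_pos=[[0,0,0],[0,0,0],[0,0,0],[0,0,0]], yaw=[0,0,0,0], jaw=55)

```text
time: 13.87
ee_pos: [549.8, -60.3, 181.7]
tcp_rot: [0.688, 0.725, 0.0, 0.0]
contact_force: [0.2, 0.6, 0.1]
finger_gap: 47.3
grasp_force: 0.0
```

Request:
carry_out(delta_pos=[[0,0,0],[0,0,0],[0,0,0],[0,0,0],[0,0,0],[0,0,0]], yaw=[0,0,0,0,0,0], jaw=0)

```text
time: 14.37
ee_pos: [549.6, -60.3, 181.7]
tcp_rot: [0.688, 0.725, 0.0, 0.0]
contact_force: [-1.0, -0.5, 5.5]
finger_gap: 28.8
grasp_force: 70.2
```

```bash
python3 - <<'E'
from h import *
s,c=look('scene',[('shoe',80),('board_top',42)]); print(s['torque'],s['contact_force'],s['joint_positions'],s['joint_torque'][5])
a=c['pixels'][180:310,260:400]; cv2.imwrite('pics/s2.png',cv2.resize(a,None,fx=4,fy=4,interpolation=cv2.INTER_CUBIC))
E
```

```text
scene shoe 0.51 [251. 316.] [463.  -57.6  80. ]
scene board_top 0.63 [260. 315.] [467.6 -49.   42. ]
[-0.01928653  0.16042131  0.00543499] [-1.00259382 -0.51235342  5.45996283] [-1.12014006e-01  2.96001856e-01  1.83704964e+00 -1.65530934e-05
  1.00799089e+00 -1.64308220e-01] 0.000387894424420665
```

View pics/s2.png

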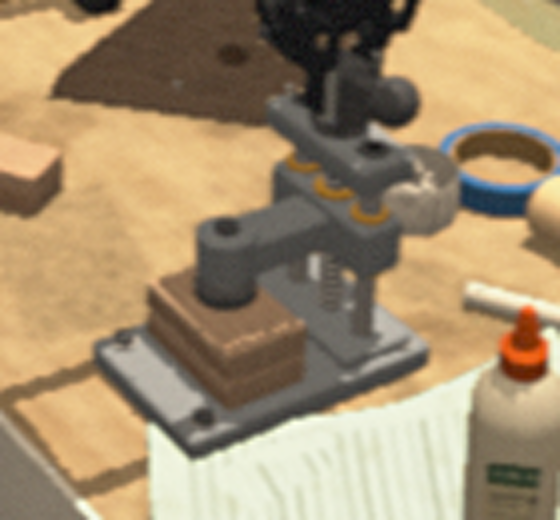

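The scene crop shows the shoe barrel over the boards (its lower rim at ≈(228,305) in the crop), the jaw still high, and the crank on the screw.

```bash
cat >> h.py <<'E'
def proj(c,X):
    M=R.from_quat(c['rotation']).as_matrix(); d=(np.atleast_2d(X)-c['eye'])@M; x=d[:,:2]/d[:,2:]
    k=1+c['k1']*(x**2).sum(1,keepdims=True); x=x*k
    return np.c_[c['cy']+c['fy']*x[:,1],c['cx']+c['fx']*x[:,0]]
E
python3 - <<'E'
from h import *
c=r.camera('scene'); t=np.linspace(0,6.28,60)
crop=lambda P:(P-[180,260])*4
for z in (64,71,78,86):
    P=crop(proj(c,np.c_[464.4+21*np.cos(t),-55.5+21*np.sin(t),0*t+z])); print(z,'rows',P[:,0].min(),P[:,0].max(),'cols',P[:,1].min(),P[:,1].max())
# board top corners check
for a in (-30,30):
    for b in (-50,50): print(a,b,crop(proj(c,[464.4+a+b*.05,-55.5+b-a*.05,64]))[0])
print(crop(proj(c,[549.3,-59.8,170]))[0])
E
```

```text
64 rows 281.5168622323929 319.9768796395456 cols 191.7821214999683 257.1451772094654
71 rows 272.6846555208017 311.0032329404487 cols 191.9267025193451 257.4647475755364
78 rows 263.8055282474784 301.9805019771794 cols 192.07208608595465 257.7860155313906
86 rows 253.60004234877385 291.6082121689378 cols 192.23922964874464 258.15527415280076
-30 -50 [356.07813211 229.68190072]
-30 50 [276.93316938 143.27183961]
30 -50 [324.79068026 308.2096351 ]
30 50 [248.98778964 219.61404045]
[122.73886832 338.53422372]
```

Request:
carry_out(delta_pos=[[0,0,0],[0,0,0],[0,0,0],[0,0,0],[0,0,0],[0,0,0],[0,0,0],[0,0,0]], yaw=[-5,-6,-6,-6,-6,-6,-6,-6])

```text
time: 15.23
ee_pos: [549.1, -60.2, 181.7]
tcp_rot: [0.921, 0.389, -0.0, -0.0]
contact_force: [-2.4, 0.9, 7.3]
finger_gap: 28.9
grasp_force: 70.5
```

```bash
cat > t.py <<'E'
from h import *
s=r.read_state(); print(s['torque'].round(3),s['contact_force'].round(1),s['joint_positions'][5].round(3),s['joint_torque'][5].round(3),s['qvel'][5].round(3),R.from_quat(s['tcp_rot']).as_euler('zyx',degrees=True)[0].round(1),s['ee_pos'].round(1),s['finger_gap'])
E
python3 t.py; python3 - <<'E'
from h import *
look('top',[('crank_knob',234)]); look('scene',[('crank_knob',234)])
E
```

```text
[0.115 0.591 0.508] [-2.4  0.9  7.3] 0.66 -1.567 1.247 -45.8 [549.1 -60.2 181.7] 28.92980761029806
top crank_knob 0.72 [229. 243.] [442.9 214.2 234. ]
top crank_knob 0.49 [157. 349.] [601.  -10.3 234. ]
scene crank_knob 0.8 [175. 345.] [594.7  -2.2 234. ]
```

Request:
carry_out(delta_pos=[[0,0,0],[0,0,0],[0,0,0],[0,0,0],[0,0,0],[0,0,0],[0,0,0],[0,0,0]], yaw=[-6,-6,-6,-6,-6,-6,-6,-6])

```text
time: 16.1
ee_pos: [549.1, -60.3, 181.7]
tcp_rot: [1.0, -0.02, -0.0, 0.0]
contact_force: [-3.9, 0.0, 8.1]
finger_gap: 29.2
grasp_force: 70.5
```

```bash
python3 t.py
```

```text
[0.051 0.55  0.491] [-3.9  0.   8.1] 1.498 -1.565 1.249 2.2 [549.1 -60.3 181.7] 29.249780363522014
```

Request:
carry_out(delta_pos=[[0,0,0],[0,0,0],[0,0,0],[0,0,0]], yaw=[-6,-6,-6,-6])

```text
time: 16.43
ee_pos: [549.1, -60.3, 181.7]
tcp_rot: [0.974, -0.227, -0.0, 0.0]
contact_force: [-3.8, 0.5, 8.1]
finger_gap: 29.0
grasp_force: 70.5
```

```bash
python3 t.py
```

```text
[0.065 0.561 0.549] [-3.8  0.5  8.1] 1.917 -1.545 1.247 26.2 [549.1 -60.3 181.7] 29.00491050597969
```

Request:
carry_out(delta_pos=[[0,0,0],[0,0,0],[0,0,0],[0,0,0]], yaw=[-6,-6,-6,-6])

```text
time: 16.77
ee_pos: [549.0, -60.3, 181.7]
tcp_rot: [0.905, -0.424, -0.0, 0.0]
contact_force: [-3.8, 0.2, 7.1]
finger_gap: 29.2
grasp_force: 70.5
```

```bash
python3 t.py
```

```text
[-0.005  0.629  0.606] [-3.8  0.2  7.1] 2.336 -1.448 1.247 50.2 [549.  -60.3 181.7] 29.155359266274182
```

Request:
carry_out(delta_pos=[[0,0,0],[0,0,0],[0,0,0]], yaw=[-6,-6,-6])

```text
time: 17.02
ee_pos: [549.0, -60.4, 181.7]
tcp_rot: [0.828, -0.561, -0.0, 0.0]
contact_force: [-2.9, -0.7, 7.6]
finger_gap: 29.2
grasp_force: 70.5
```

```bash
python3 t.py
```

```text
[0.01  0.59  0.678] [-2.9 -0.7  7.6] 2.65 -1.375 1.246 68.2 [549.  -60.4 181.7] 29.15411989233429
```

Torque has risen from 0.50 to 0.68 N m since touching at j6≈1.88. I need about 1 rad past touch, so 13° more.

Request:
carry_out(delta_pos=[[0,0,0],[0,0,0],[0,0,0],[0,0,0]], yaw=[-4,-4,-3,-2])

```text
time: 17.35
ee_pos: [549.0, -60.3, 181.7]
tcp_rot: [0.76, -0.65, -0.0, 0.0]
contact_force: [-3.4, 0.5, 8.3]
finger_gap: 28.7
grasp_force: 70.6
```

```bash
python3 t.py; python3 - <<'E'
from h import *
s,c=look('scene',[])
a=c['pixels'][180:310,260:400]; cv2.imwrite('pics/s3.png',cv2.resize(a,None,fx=4,fy=4,interpolation=cv2.INTER_CUBIC))
E
python3 t.py
```

```text
[0.034 0.629 0.715] [-3.4  0.5  8.3] 2.875 0.418 0.386 81.1 [549.  -60.3 181.7] 28.709198409609332
[-0.037  0.584  0.542] [-4.4 -0.6  7.5] 2.876 0.442 -0.079 81.2 [549.  -60.4 181.7] 28.952910737436206
```

View pics/s3.png

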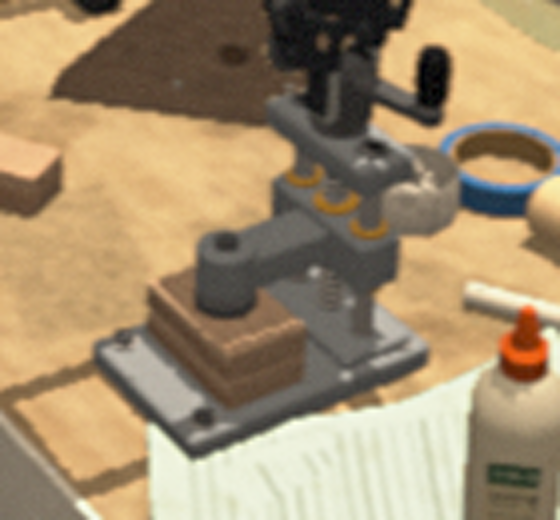

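The shoe now bears on the boards (rim at ≈(228,315), right where contact was predicted). Release, regrip without torque, and lift off.

Request:
carry_out(delta_pos=[[0,0,0],[0,0,0],[0,0,0],[0,0,0],[0,0,0]], yaw=[0,0,0,0,0], jaw=60)

```text
time: 17.82
ee_pos: [549.4, -60.3, 181.2]
tcp_rot: [0.76, -0.649, -0.0, 0.0]
contact_force: [-0.1, 0.1, -1.0]
finger_gap: 51.2
grasp_force: 0.0
```

```bash
python3 - <<'E'
from h import *
s,c=look('wrist',[('crank',174),('crank_knob',234),('screw_seat',174)]); print(s['torque'])
k=[o for o in r.spot_point('crank_knob',c)]
p=atz(c,k[0]['point'],234,s)-np.array([549.2,-59.8,0]); print(np.hypot(*p[:2]),np.degrees(np.arctan2(p[1],p[0])))
E
python3 t.py
```

```text
wrist crank_knob 0.79 [110. 307.] [ 562.2 -128.3  234. ]
wrist screw_seat 0.45 [203. 412.] [509.6 -91.9 174. ]
[-0.0102745   0.03232645 -0.01481576]
69.75159862807058 -79.26704690263543
[-0.029 -0.013 -0.03 ] [-0.5  0.  -0.5] 2.872 -0.001 0.0 81.0 [549.4 -60.3 181.3] 51.01778792984165
```

Request:
carry_out(delta_pos=[[0,0,0],[0,0,0],[0,0,0],[0,0,0],[0,0,0],[0,0,0]], yaw=[0,0,0,0,0,0], jaw=0)

```text
time: 18.57
ee_pos: [549.0, -60.3, 181.6]
tcp_rot: [0.761, -0.649, -0.0, 0.0]
contact_force: [-3.8, -0.4, 6.3]
finger_gap: 29.4
grasp_force: 69.1
```

```bash
python3 t.py
```

```text
[-0.071  0.5    0.235] [-3.8 -0.4  6.3] 2.872 0.237 -0.0 81.0 [549.  -60.3 181.6] 29.440994655992156
```

Request:
carry_out(delta_pos=[[0,0,0],[0,0,0],[0,0,0],[0,0,0]], yaw=[1.5,1.5,0,0])

```text
time: 18.9
ee_pos: [549.2, -60.3, 181.6]
tcp_rot: [0.777, -0.629, -0.0, 0.0]
contact_force: [-3.9, -0.4, 5.9]
finger_gap: 29.5
grasp_force: 68.7
```

```bash
python3 t.py
```

```text
[-0.036  0.57   0.104] [-3.9 -0.4  5.9] 2.821 -0.028 0.006 78.0 [549.2 -60.3 181.6] 29.46247446598673
```

Request:
carry_out(delta_pos=[[0,0,0.3],[0,0,0.3],[0,0,0.3],[0,0,0],[0,0,0]], yaw=[0,0,0,0,0])

```text
time: 19.32
ee_pos: [549.2, -60.3, 190.3]
tcp_rot: [0.777, -0.629, -0.0, 0.0]
contact_force: [-1.3, -1.3, -1.9]
finger_gap: 29.3
grasp_force: 69.1
```

```bash
python3 t.py
```

```text
[-0.064  0.257  0.012] [-1.3 -1.3 -1.9] 2.82 0.013 0.001 78.0 [549.2 -60.3 190.3] 29.297094540266635
```

Request:
carry_out(delta_pos=[[0,0,0.8],[0,0,1.2],[0,0,2],[0,0,2.5],[0,0.5,2.5],[-0.5,1.5,1],[-0.6,2.4,0],[-0.6,2.4,0]], yaw=[0,0,0,0,0,4,5,5])

```text
time: 19.98
ee_pos: [533.0, 8.1, 292.8]
tcp_rot: [0.849, -0.529, 0.001, -0.001]
contact_force: [0.5, 0.9, -3.7]
finger_gap: 29.2
grasp_force: 69.1
```

Request:
carry_out(delta_pos=[[-0.8,2.6,0],[-0.8,2.6,0],[-0.8,2.6,0],[-0.8,2.6,0],[-0.8,2.6,0],[-0.8,2.6,0],[-0.8,2.6,0],[-0.8,2.6,0]], yaw=[5,5,5,5,5,5,5,5])

```text
time: 20.65
ee_pos: [468.0, 217.1, 291.7]
tcp_rot: [0.979, -0.206, 0.001, -0.001]
contact_force: [0.9, 0.1, -4.3]
finger_gap: 28.7
grasp_force: 69.1
```

Request:
carry_out(delta_pos=[[-0.8,2.0,0],[-0.5,1.1,-2],[0,0,-4],[0,0,-4],[0,0,-4],[0,0,-3],[0,0,0],[0,0,0]], yaw=[4,0,0,0,0,0,0,0])

```text
time: 21.32
ee_pos: [455.1, 246.6, 120.4]
tcp_rot: [0.985, -0.174, -0.001, 0.001]
contact_force: [0.4, -0.9, -2.6]
finger_gap: 29.0
grasp_force: 69.9
```

```bash
python3 t.py; python3 - <<'E'
from h import *
s,c=look('wrist',[('dowel_foot',35),('keeper',0),('crank_knob',180)],'w6.png')
p=r.spot_point('crank_knob',c)[0]['point']; q=atz(c,p,s['ee_pos'][2]-7+60,s)-s['ee_pos']; print(q)
look('scene',[('dowel_foot',35)]); look('top',[('dowel_foot',35)])
E
```

```text
[ 0.036 -0.015  0.043] [ 0.4 -0.9 -2.6] 2.413 0.0 -0.001 20.0 [455.1 246.6 120.4] 28.956315425887457
wrist crank_knob 0.55 [110. 308.] [521.1 225.  180. ]
[ 65.82786856 -21.39058977  53.        ]
scene dowel_foot 0.77 [213. 249.] [453.7 267.8  35. ]
scene dowel_foot 0.7 [266. 340.] [510.2 -96.4  35. ]
top dowel_foot 0.63 [232. 243.] [445.  247.3  35. ]
```

View pics/w6.png

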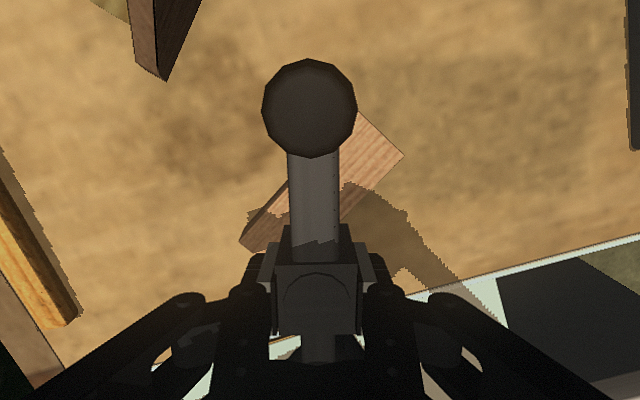

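Crank aligned over the keeper (block's corner at (403,155); hub at (315,290)). Lower it carefully.

Request:
carry_out(delta_pos=[[0,0,-2],[0,0,-2],[0,0,-0.8],[0,0,-0.4],[0,0,-0.4],[0,0,-0.4],[0,0,0],[0,0,0]], yaw=[0,0,0,0,0,0,0,0])

```text
time: 22.43
ee_pos: [455.6, 246.8, 60.7]
tcp_rot: [0.985, -0.174, 0.0, -0.0]
contact_force: [-0.4, -0.6, -4.2]
finger_gap: 29.2
grasp_force: 69.8
```

Request:
carry_out(delta_pos=[[0,0,-0.4],[0,0,-0.4],[0,0,-0.4],[0,0,-0.3],[0,0,0],[0,0,0],[0,0,0]], yaw=[0,0,0,0,0,0,0])

```text
time: 23.02
ee_pos: [455.4, 246.7, 45.3]
tcp_rot: [0.985, -0.174, -0.0, 0.0]
contact_force: [-0.2, 0.1, -3.2]
finger_gap: 29.5
grasp_force: 69.9
```

Request:
carry_out(delta_pos=[[0,0,-0.1],[0,0,-0.1],[0,0,-0.1],[0,0,0],[0,0,0]], yaw=[0,0,0,0,0])

```text
time: 23.43
ee_pos: [455.6, 246.8, 42.6]
tcp_rot: [0.985, -0.174, 0.0, -0.0]
contact_force: [-1.8, -0.1, 2.6]
finger_gap: 29.2
grasp_force: 70.5
```

Request:
carry_out(delta_pos=[[0,0,0],[0,0,0],[0,0,0],[0,0,0],[0,0,0],[0,0,0],[0,0,0],[0,0,0]], yaw=[0,0,0,0,0,0,0,0], jaw=100)

```text
time: 24.1
ee_pos: [455.4, 246.7, 42.3]
tcp_rot: [0.985, -0.174, 0.0, -0.0]
contact_force: [0.6, -0.5, -0.2]
finger_gap: 85.2
grasp_force: 0.0
```

Request:
carry_out(delta_pos=[[0,0,1],[0,0,2],[0,0,4],[0,0,4],[0,0,4],[0,0,4],[-1,-1,4],[0,0,0]], yaw=[0,0,0,0,0,0,0,0])

```text
time: 24.77
ee_pos: [447.5, 237.6, 280.0]
tcp_rot: [0.985, -0.174, 0.004, -0.003]
contact_force: [1.5, 2.0, -0.5]
finger_gap: 85.4
grasp_force: 0.0
```

Request:
carry_out(delta_pos=[[-1,-3,0],[-1,-3,0],[-1,-3,0],[0,0,0],[0,0,0],[0,0,0]], yaw=[0,0,0,0,0,0])

```text
time: 25.27
ee_pos: [415.9, 147.1, 272.3]
tcp_rot: [0.985, -0.174, 0.001, -0.0]
contact_force: [0.4, 0.2, 1.2]
finger_gap: 85.4
grasp_force: 0.0
```

```bash
python3 - <<'E'
from h import *
P=[('crank',35),('crank_knob',95),('dowel_foot',35),('glue_bottle',0),('screw_tin',0),('marker',0),('board_top',42)]
look('wrist',P); look('top',P)
s,c=look('scene',P)
a=c['pixels'][170:310,210:390]; cv2.imwrite('pics/s4.png',cv2.resize(a,None,fx=4,fy=4,interpolation=cv2.INTER_CUBIC))
E
```

```text
wrist crank 0.73 [159. 226.] [453.9 242.4  35. ]
wrist crank_knob 0.92 [ 97. 194.] [519.9 226.4  95. ]
wrist dowel_foot 0.82 [161. 221.] [454.2 248.3  35. ]
wrist marker 0.66 [160. 224.] [450.4 256.5   0. ]
wrist board_top 0.66 [ 52. 489.] [463.3 -54.4  42. ]
top crank_knob 0.52 [198. 249.] [524.1 225.1  95. ]
top glue_bottle 0.65 [206. 442.] [ 518.4 -265.5    0. ]
top screw_tin 0.68 [135. 332.] [704.5  22.    0. ]
top marker 0.58 [139. 394.] [ 694.7 -141.5    0. ]
top board_top 0.71 [224. 361.] [466.6 -51.1  42. ]
scene crank 0.75 [215. 254.] [459.4 248.2  35. ]
scene crank_knob 0.72 [194. 274.] [520.4 227.5  95. ]
scene dowel_foot 0.71 [214. 252.] [457.7 252.9  35. ]
scene glue_bottle 0.75 [315. 386.] [ 509.5 -276.6    0. ]
scene screw_tin 0.6 [230. 361.] [707.   39.8   0. ]
scene screw_tin 0.56 [271. 316.] [476.  -41.5   0. ]
scene marker 0.51 [261. 400.] [ 692.5 -141.3    0. ]
```

View pics/s4.png

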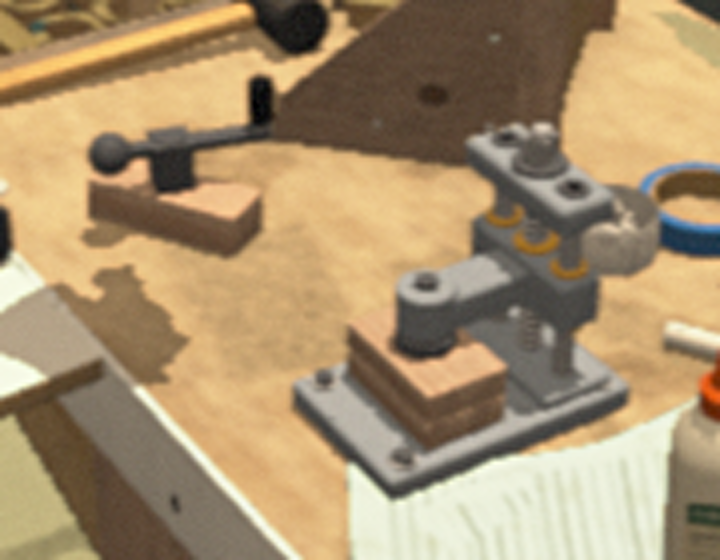

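The picture shows the crank seated flat on the keeper (hub at (172,165)), the shoe on the boards at (425,340), and everything else in place. Handing in.

```bash
python3 -c "
from station import r
print(r.hand_in())"
```

```text
the job is handed in; nothing more can be done
None
```

The job is handed in: the shoe bears on the boards at roughly half spring (about 55–60 N, estimated from crank torque), and the crank is back fully down on the keeper's dowel. The boards and bystanders look undisturbed in the final pictures, and it took about 25 s of the 72 s allowed.

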